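# Clip the chromatography columns onto the rail in order of length

## Robot

A 7-joint arm with a two-finger parallel gripper is mounted at the origin on a cart in front of the work surface, level with it; the furniture and walls round the work are solid. World frame = base frame: x ahead of the robot, y to its left, z up, the work surface at z = 0. Lengths are in m, angles in rad, forces in N, time in s.
With the tool pointing down it reaches from about 0.4 to 0.9 m from the base axis. Payload 5.6 kg.
Tool frame: the origin (TCP) lies midway between the tips of the shut fingers; the grasp point (between the pads) lies 19 mm behind it; z points along the fingers, y is the line along which they close (so a half turn about z gives the same grasp; the last joint's range is limited). The gripper opens to 92 mm and grips with 3 to 60 N. Pads are 20 mm wide; open, the fingers measure 128 mm over their backs; the gripper's body (75 mm by 189 mm) begins 69 mm behind the grasp point.
Start: joints at [-1.339, 0.468, -0.012, 1.603, 0.006, 1.071, -0.056], TCP at [0.176, 0.626, 0.215] pointing down, gripper open.
Joint ranges: [-2.53, 2.53], [-0.31, 2.02], [-1.57, 1.55], [0.28, 2.44], [-1.29, 4.43], [0.15, 1.84], [-2.92, 2.92]. Speed limits (rad/s): [2.57, 2.57, 3.14, 3.14, 3.14, 3.14, 3.14].

## Interface

Orientations are given as a 3x3 rotation matrix whose columns are the frame's x, y, z axes.
In Python, from station import env, effector, solver, viewer, workorder, search_frame, tip_of gives the robot as it stands. Calls block until the motion is done:
- env.reach(position, orientation): joint-space move of the TCP to a pose.
- env.movel(position, frame=None, rate=0.15): straight line of the TCP; frame=None keeps the orientation; rate is the mean speed in m/s.
- env.goto_joints(angles): joint-space move.
- effector.release() and effector.grasp(squeeze=None): open the fingers fully, or close them until they stop; squeeze is the grip in N (None keeps the last).
- env.pause(seconds).
- solver.inverse_kinematics(position, orientation): joint angles nearest the present ones, or None.
- env.sense(): the state.
- viewer.read_camera(name): name is "scene" or "side" or "wrist"; returns (picture, depth): 480x640x3 uint8, red, green, blue; 480x640 float32, m along the optical axis (not along the pixel's ray), 0 where there is no reading.
- viewer.camera_info(name): a dict with "intrinsics" (3x3 intrinsics, pixels), "eye" and "rotation" of the camera in the world; the wrist camera has in their place "T_tool_cam" (4x4, takes a point from camera to tool coordinates, whose origin is the TCP and whose axes are the flange's). Camera axes: x right, y up, looking along -z (the intrinsics and any distortion apply to the point x, -y, -z); pixel columns grow to the right and rows downward; lengths in m; the calibration is good to about 2 mm. The wrist camera is an equidistant fisheye: a pixel r from the principal point sees the ray r / f radians off the axis. A picture is of the moment at which its call begins: read the wrist's pose just before it. camera_info takes no time and is no camera call.
A pose or a line that the arm cannot do raises env.PlanningError and nothing moves.
- workorder.finish_job(): hands the job in; it is judged then, once.
Trained networks look in the newest picture that a camera, given by its name, has taken for a name from the list of things; names that differ only in an ending like _2 or _b are one class to them, and where a whole thing is asked for, a point or a joint stands for the part that bears it (a point fixed in the world has none). Each returns a list of dicts, best first, with "score" (0 to 1); they miss things now and then, are a little off and sometimes report something else, mostly with a low value. They report only what shows in the picture. A call takes as long as a camera call. They do not tell look-alikes from the thing itself.
- search_frame(camera, name): "at" ([x, y, z] in m, in world coordinates, good to about 4 mm: the middle of the surface that is visible of it).
- tip_of(camera, name): "at" ([x, y, z] in m, in world coordinates, good to about 4 mm: a listed point, or the origin of a listed thing).
The state is a dict: "t": time; "joint_positions": joint angles; "joint_velocities": joint speeds; "tau": joint torques, N m; "ee_pos": TCP position; "tcp_rot": TCP orientation; "wrist_force": force on the tool from outside, world axes, zero at the start; "moment": the same for the moment, N m; "gripper_width": finger opening in m; "grasp_force": force on a finger pad.
Only numpy, scipy, OpenCV 4.12 (cv2) and the standard library are available. Lean on these libraries where they do the work, as an engineer would, in place of code of your own. Each camera call takes 0.05 s, during which the arm holds its last target. There are 200 camera calls.

## Task

The four chromatography columns lying on the bench go back on the column rail, one in each spring clip, in order of length: the shortest in the clip beside the blue end block with the short bar, the longest beside the grey block with the long bar. Press each one straight down, roughly centred in its clip, until it snaps fully home and lies level, and do not move or tip the pink dropper bottle standing in front of the rail.

Things in the scene. Friction and masses are not known exactly. Their poses are not given: they have to be found in the camera images.
- column_green_mid (a point): Centre of the shortest column: bright steel barrel 12.7 mm thick with a green band 30 mm long round its middle, hex end nuts 20 mm across flats and black plugs; 94 mm long, about 90 g, lying on nut flats, axis 10 mm above the bench. x along the barrel (either way round is alike), z up. Bare barrel to 33 mm either side of this point; grip across it at the middle.
- column_yellow_mid (a point): Centre of the second shortest column: bright steel barrel 12.7 mm thick with a yellow band 30 mm long round its middle, hex end nuts 20 mm across flats and black plugs; 114 mm long, about 110 g, lying on nut flats, axis 10 mm above the bench. x along the barrel (either way round is alike), z up. Bare barrel to 43 mm either side of this point; grip across it at the middle.
- column_red_mid (a point): Centre of the second longest column: bright steel barrel 12.7 mm thick with a red band 30 mm long round its middle, hex end nuts 20 mm across flats and black plugs; 134 mm long, about 140 g, lying on nut flats, axis 10 mm above the bench. x along the barrel (either way round is alike), z up. Bare barrel to 53 mm either side of this point; grip across it at the middle.
- column_black_mid (a point): Centre of the longest column: bright steel barrel 12.7 mm thick with a black band 30 mm long round its middle, hex end nuts 20 mm across flats and black plugs; 156 mm long, about 170 g, lying on nut flats, axis 10 mm above the bench. x along the barrel (either way round is alike), z up. Bare barrel to 64 mm either side of this point; grip across it at the middle.
- clip_1_seat (a point): Seat of the first of four identical spring clips on the aluminium column rail: where the middle of a column's barrel axis comes to lie, 46 mm above the bench. x horizontal along the seated column, y along the rail, z up. The clips stand 50 mm apart along y: clip_1 at the +y end, then 2, 3, 4. A level column pressed straight down with some 8 to 18 N snaps in, onto a firm stop.
- clip_2_seat (a point): Seat of the second clip, axes as clip_1_seat. Each clip has two pairs of sprung steel leaves, at x = -21 and +21 mm and 6 mm wide, so the barrel between x = -17 and +17 mm stays free for the fingers. The leaves flare to a 24 mm mouth 14.5 mm above the seat and narrow to 9 mm at 5 mm above it.
- clip_3_seat (a point): Seat of the third clip, axes and form as the others. The clip's black foot lies 24 mm below the seat. From a seated barrel's side there are 37 mm to the next seated barrel, and 30 mm to its leaves' flared tips: do not open the fingers fully there.
- clip_4_seat (a point): Seat of the fourth clip, at the rail's -y end; axes and form as the others.
- short_end: Blue end block (78 x 18 x 8 mm) with a short white bar, on one end of the rail, 30 mm from the nearest seat; origin under its centre, 16 mm above the bench. The shortest column belongs beside it. The block on the other end is grey with a long white bar. Which end is blue changes from start to start; the rail is fixed to the bench.
- dropper_mid (a point): Loose bystander: pink dropper bottle with a black top and a blue band, 29 mm thick, 100 mm tall, standing in front of the rail, between vial box and clipboard; this point is half-way up. z along its axis.
Mind the look-alikes: they are no part of the job. What is shaped like the part that bears column_green_mid but purple or turquoise is not meant.

How it is judged:
By the outcome, as a careful person would: the job done as asked, in the order asked, and still so for the second after the job is handed in, with the robot touching nothing.
It also fails if it takes over 96 s, if anything falls off the work surface, if the arm or the gripper's body presses on something with over 40 N, if the wrist force passes 120 N, or if a joint passes its speed limit or range.

## Working session

There is one attempt and no reset: what is moved stays moved. The work goes in short steps, each a Python script; the robot and the scene stay as the last script left them, time stands still between calls to the robot, and variables do not carry over. Pictures are saved under pics/ and viewed, at most 14 in all, crops included, and the job is handed in when it is done.

```bash
mkdir -p pics; ls; cat > h.py <<'E'
import numpy as np, cv2
from station import env, effector, solver, viewer, workorder, search_frame, tip_of
def save(cam,name):
    im,d=viewer.read_camera(cam); cv2.imwrite('pics/'+name,im[:,:,::-1]); np.save('pics/'+name+'.npy',d); return im,d
def px2w(cam,u,v,d):
    i=viewer.camera_info(cam);K=np.array(i['intrinsics']);u=np.asarray(u,float);v=np.asarray(v,float)
    p=np.stack([(u-K[0,2])/K[0,0]*d,-(v-K[1,2])/K[1,1]*d,-d],-1)
    return p@np.array(i['rotation']).T+np.array(i['eye'])
def w2px(cam,p):
    i=viewer.camera_info(cam);K=np.array(i['intrinsics']);c=(np.asarray(p)-i['eye'])@np.array(i['rotation'])
    return np.array([K[0,0]*c[0]/-c[2]+K[0,2],-K[1,1]*c[1]/-c[2]+K[1,2]])
E
python3 - <<'E'
from h import *
np.set_printoptions(precision=4,suppress=True)
for c in('scene','side'):
    save(c,c+'0.png'); i=viewer.camera_info(c); print({k:v for k,v in i.items()})
    for n in ['column_green_mid','column_yellow_mid','column_red_mid','column_black_mid','clip_1_seat','clip_2_seat','clip_3_seat','clip_4_seat','short_end','dropper_mid']:
        print(n,[(np.round(r['at'],3).tolist(),round(r['score'],2),w2px(c,r['at']).astype(int).tolist()) for r in tip_of(c,n)[:5]])
print(viewer.camera_info('wrist'))
E
```

```text
pics
{'intrinsics': array([[509.3346,   0.    , 317.6625],
       [  0.    , 509.3346, 246.1225],
       [  0.    ,   0.    ,   1.    ]]), 'eye': array([-0.2986, -1.0005,  0.9128]), 'rotation': array([[ 0.7126,  0.3999, -0.5764],
       [-0.7015,  0.4158, -0.5788],
       [ 0.0082,  0.8168,  0.5768]])}
column_green_mid [([0.451, -0.528, 0.015], 0.68, [398, 344]), ([0.4, -0.2, 0.008], 0.67, [291, 292]), ([0.45, -0.653, 0.012], 0.47, [442, 375])]
column_yellow_mid [([0.432, -0.022, 0.007], 0.58, [259, 259])]
column_red_mid [([0.484, 0.385, 0.011], 0.71, [196, 202])]
column_black_mid [([0.5, -0.4, 0.008], 0.61, [371, 311]), ([0.483, 0.389, 0.01], 0.52, [195, 202])]
clip_1_seat [([0.623, 0.112, 0.045], 0.54, [277, 208]), ([0.502, -0.397, 0.008], 0.54, [371, 310])]
clip_2_seat [([0.648, 0.068, 0.046], 0.69, [292, 210])]
clip_3_seat [([0.676, 0.03, 0.046], 0.54, [306, 212])]
clip_4_seat [([0.704, -0.01, 0.048], 0.47, [321, 213])]
short_end [([0.724, -0.04, 0.018], 0.4, [332, 222])]
dropper_mid [([0.539, -0.002, 0.048], 0.66, [281, 231])]
{'intrinsics': array([[487.0593,   0.    , 318.4055]
[... 499 characters left out ...]
 -0.397, 0.008], 0.57, [358, 226])]
clip_1_seat [([0.621, 0.112, 0.044], 0.58, [256, 267])]
clip_2_seat [([0.651, 0.07, 0.049], 0.67, [256, 258]), ([0.623, 0.114, 0.044], 0.6, [256, 267])]
clip_3_seat [([0.676, 0.031, 0.044], 0.57, [255, 253])]
clip_4_seat [([0.702, -0.011, 0.045], 0.58, [256, 246])]
short_end [([0.719, -0.036, 0.014], 0.5, [256, 250])]
dropper_mid []
{'intrinsics': array([[371.6483,   0.    , 317.1209],
       [  0.    , 371.6483, 240.9519],
       [  0.    ,   0.    ,   1.    ]]), 'T_tool_cam': array([[-0.0009,  0.9693,  0.2458,  0.0688],
       [ 1.    ,  0.001 , -0.0005, -0.0005],
       [-0.0008,  0.2458, -0.9693, -0.1708],
       [ 0.    ,  0.    ,  0.    ,  1.    ]])}
```

View pics/scene0.png

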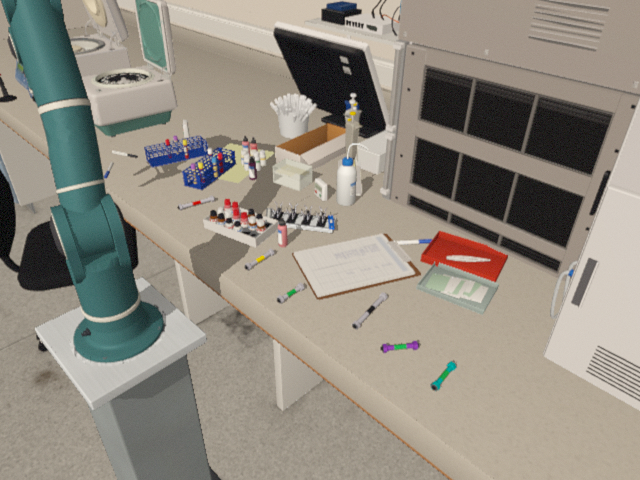

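```bash
python3 -c "
import cv2,numpy as np
a=cv2.imread('pics/scene0.png');s=cv2.imread('pics/side0.png')
r=lambda i,x,y,w,h:cv2.resize(i[y:y+h,x:x+w],(400,300),interpolation=cv2.INTER_CUBIC)
cv2.imwrite('pics/crops.png',np.vstack([np.hstack([r(a,230,170,120,90),r(a,340,280,160,120)]),np.hstack([r(s,190,220,120,90),r(a,170,180,160,120)])]))"
```

```text
(no output)
```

View pics/crops.png

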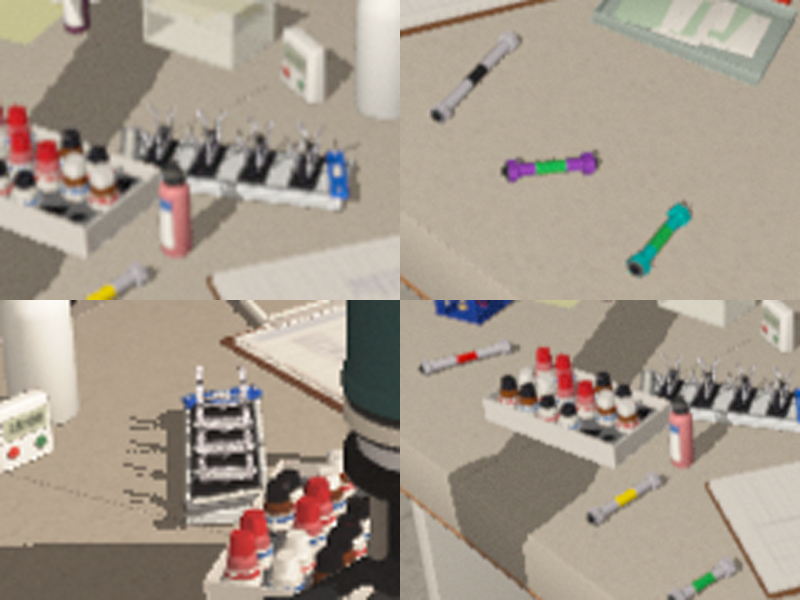

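The blue block sits at the clip_4 (-y) end, so green goes in clip 4, yellow in 3, red in 2 and black in 1. Three things match the green class:
- Purple one at (400,346): a look-alike, not meant.
- Turquoise one at (444,375): a look-alike, not meant.
- Steel one at (291,292) with a green band: this fits the description, and the crop confirms it.

Next I check the gripper API and the obstacle heights near the rail.

```bash
cat >> h.py <<'E'
np.set_printoptions(precision=4,suppress=True,linewidth=150)
C=np.array([.663,.050]); YD=np.array([-.553,.833]); XD=np.array([.833,.553])
def seat(i): return C+YD*(2.5-i)*.05
def Rdown(yaw):
    x=np.array([np.cos(yaw),np.sin(yaw),0]);z=np.array([0,0,-1.]);return np.column_stack([x,np.cross(z,x),z])
def best(pos,yaw):
    """the half-turn variant nearest the present joints"""
    q0=np.array(env.sense()['joint_positions']);o=[]
    for k in(0,np.pi):
        q=solver.inverse_kinematics(np.array(pos),Rdown(yaw+k))
        if q is not None:o.append((np.abs(np.array(q)-q0).max(),yaw+k))
    return min(o)[1]
def wrist(name=None):
    s=env.sense();im,d=viewer.read_camera('wrist')
    if name: cv2.imwrite('pics/'+name,im[:,:,::-1])
    i=viewer.camera_info('wrist');K=i['intrinsics'];v,u=np.mgrid[:480,:640]
    x=(u-K[0,2])/K[0,0];y=(v-K[1,2])/K[1,1];r=np.hypot(x,y)+1e-9;t=np.tan(np.minimum(r,1.4))/r
    p=np.stack([x*t*d,-y*t*d,-d],-1)@i['T_tool_cam'][:3,:3].T+i['T_tool_cam'][:3,3]
    p=p@np.array(s['tcp_rot']).T+np.array(s['ee_pos']);p[d<=0]=np.nan
    return im,p
def column(xy,name=None):
    im,p=wrist(name);m=((p[...,2]>.008)&(p[...,2]<.03)).astype(np.uint8)
    m=cv2.morphologyEx(m,cv2.MORPH_OPEN,np.ones((3,3),np.uint8));n,l=cv2.connectedComponents(m)
    e=np.hypot(p[...,0]-xy[0],p[...,1]-xy[1]);e[(m==0)|np.isnan(e)]=9;k=l.flat[e.argmin()]
    q=p[l==k];a=np.linalg.svd(q[:,:2]-q[:,:2].mean(0),full_matrices=False)[2][0];b=np.array([-a[1],a[0]])
    f=lambda w:(np.percentile(q[:,:2]@w,1),np.percentile(q[:,:2]@w,99))
    (a0,a1),(b0,b1)=f(a),f(b);c=a*(a0+a1)/2+b*(b0+b1)/2
    return c,np.arctan2(a[1],a[0]),(a1-a0,b1-b0,q[:,2].max())
E
python3 - <<'E'
from h import *
xy=[.483,.384];pos=[*xy,.14]
# axis from scene depth unknown: keep the present yaw for the look
R=np.array(env.sense()['tcp_rot']);print(R)
env.reach(np.array(pos),Rdown(np.arctan2(R[1,0],R[0,0])))
print(column(xy,'w_red.png'));s=env.sense();print(s['t'],s['ee_pos'],s['wrist_force'],s['gripper_width'])
E
```

```text
[[-0.9625  0.2714  0.    ]
 [ 0.2714  0.9625 -0.    ]
 [-0.      0.     -1.    ]]
(array([0.4823, 0.3863]), np.float64(-0.23570474812619607), (np.float64(0.1264017521544762), np.float64(0.019944565044528295), np.float64(0.022906123125773004)))
2.625 [0.4819 0.3859 0.1403] [-0.0052 -0.2946 -0.1674] 0.09232257885290485
```

View pics/w_red.png

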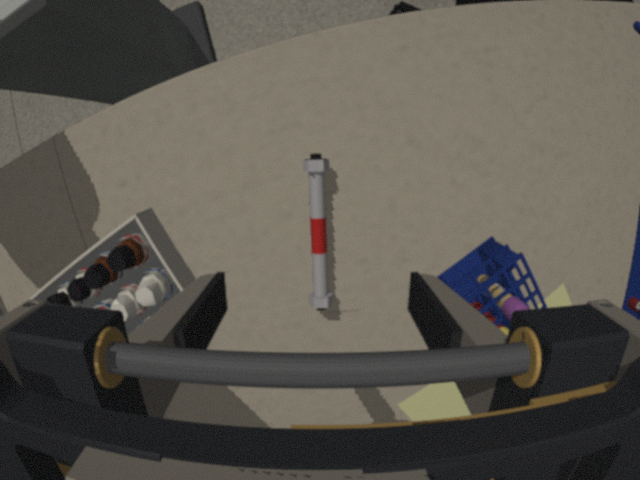

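The wrist picture shows the red column at (318,232) between the open fingers, clear of the vial box and the blue rack. I'll grasp it and look at the rail on the way.

```bash
cat >> h.py <<'E'
def pick(c,yaw,z=.003):
    y=best([*c,.14],yaw);R=Rdown(y)
    env.reach(np.array([*c,.06]),R);env.movel(np.array([*c,z]),rate=.1)
    effector.grasp(60);env.pause(.1);s=env.sense();print('grip',s['gripper_width'],s['grasp_force'],s['ee_pos'],s['t'])
    env.movel(np.array([*c,.2]),rate=.25)
E
python3 - <<'E'
from h import *
pick([.4823,.3863],-.2357)
a=np.arctan2(XD[1],XD[0]);p=[*(C-XD*.03),.26];y=best(p,a);env.reach(np.array(p),Rdown(y))
im,P=wrist('w_rail.png');np.save('rail.npy',P);s=env.sense();print(s['t'],s['gripper_width'],s['wrist_force'],s['joint_positions'],np.degrees(y))
E
```

```text
grip 0.011187629422751758 59.999880194664 [0.4823 0.3864 0.003 ] 5.0583
7.5 0.010772474208765204 [-0.8044  0.401  -2.1093] [-0.16    0.4081  0.0713  1.5888 -0.0319  1.147   2.0775] 213.57881372500074
```

View pics/w_rail.png

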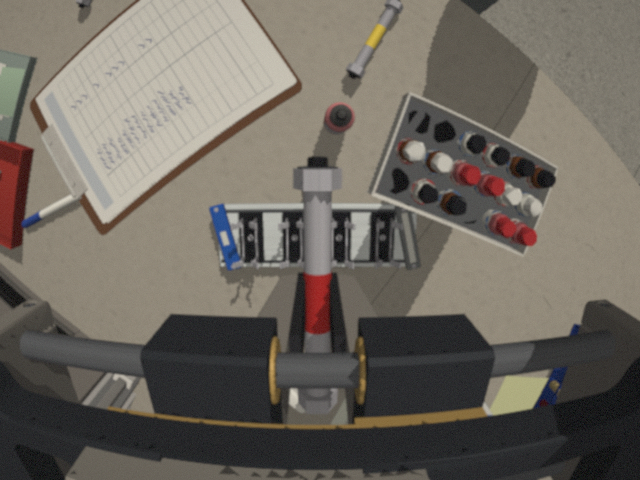

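The picture shows the red column held square and the rail's four black feet at about (250,238), (295,238), (340,238) and (383,238). The blue block is at left (-y), and the dropper is at (340,117), clear of the rail. I'll refine the rail from depth.

```bash
python3 - <<'E'
from h import *
P=np.load('rail.npy').reshape(-1,3);im=cv2.imread('pics/w_rail.png').reshape(-1,3).astype(int)
X=(P[:,:2]-C)@XD;Y=(P[:,:2]-C)@YD
reg=(abs(X)<.06)&(abs(Y)<.13)
m=reg&(P[:,2]>.05)&(P[:,2]<.07);print('leaf',m.sum())
for i in range(1,5):
    k=m&(abs(Y-(2.5-i)*.05)<.022);print(i,k.sum(),'X',1000*np.percentile(X[k],[2,50,98]),'Y',1000*(np.percentile(Y[k],[2,50,98])-(2.5-i)*.05))
    for sg in(-1,1):
        kk=k&(X*sg>.008)
        if kk.sum()>3:print('   ',sg,kk.sum(),1000*X[kk].mean(),1000*((Y[kk].min()+Y[kk].max())/2-(2.5-i)*.05))
for nm,k in(('foot',reg&(im.max(1)<60)&(P[:,2]>.012)&(P[:,2]<.035)),):
  for i in range(1,5):
    q=k&(abs(Y-(2.5-i)*.05)<.022);print(nm,i,q.sum(),'X',1000*np.percentile(X[q],[3,97]),'Y',1000*(np.percentile(Y[q],[3,97])-(2.5-i)*.05))
k=reg&(im[:,0]>im[:,2]+80)&(P[:,2]>.015);r=cv2.minAreaRect(np.stack([X[k],Y[k]],1).astype(np.float32)*1000);print('blue',k.sum(),r,P[k,2].max())
k=reg&(P[:,2]>.01)&(P[:,2]<.035)&(abs(X)<.05);r=cv2.minAreaRect(np.stack([X[k],Y[k]],1).astype(np.float32)*1000);print('rail',r)
E
```

```text
leaf 1032
1 222 X [-23.7501   0.3177  23.7574] Y [-12.657    6.3242  14.1911]
    -1 111 -20.946049046764006 0.9034338785949281
    1 111 20.724729643225903 0.4923919404892646
2 173 X [-23.3881  18.2795  24.3879] Y [-8.1448  8.2248 14.1247]
    -1 79 -20.953108757118507 2.971048451231521
    1 94 20.980169687019362 2.7738587410126927
3 193 X [-23.2423  17.8964  24.2159] Y [-13.158   -6.1537  11.2238]
    -1 94 -20.84076452713308 -0.9350251037118438
    1 99 21.07893458411126 -1.1589942401462223
4 233 X [-23.464  -17.2289  24.3071] Y [-12.5682  -4.2246  14.8934]
    -1 121 -20.741061919336442 1.101004968844188
    1 112 20.993463280496417 1.0924394531066917
foot 1 873 X [-57.0844  26.1719] Y [-12.4728  17.9937]
foot 2 449 X [-28.2443  21.2556] Y [-4.3332 12.7363]
foot 3 490 X [-28.3147  21.4135] Y [-11.4165   7.649 ]
foot 4 596 X [-28.4267  25.8766] Y [-7.7407 13.7838]
blue 552 ((-0.5624427795410156, -104.06179809570312), (74.11283874511719, 15.831107139587402), 13.759488105773926) 0.027387065230116747
rail ((-5.2132110595703125, 4.2867584228515625), (251.32449340820312, 89.73081970214844), 89.92782592773438)
```

```bash
cat >> h.py <<'E'
C=C+YD*.0009; A=np.arctan2(XD[1],XD[0]); GZ=.039
def place(i,dx=0):
    c=seat(i)+XD*dx;y=best([*c,.2],A);R=Rdown(y)
    env.reach(np.array([*c,.14]),R);env.movel(np.array([*c,GZ+.016]),rate=.15)
    f0=env.sense()['wrist_force'];log=[]
    for k in range(15,-5,-1):
        env.movel(np.array([*c,GZ+k*.001]),rate=.03);s=env.sense();f=s['wrist_force']-f0;log.append((k,round((s['ee_pos'][2]-GZ)*1000,1),*np.round(f,1)))
        if k<3 and f[2]>28:break
    print(log);print('t',s['t'],s['gripper_width'])
E
python3 - <<'E'
from h import *
place(2)
im,P=wrist('w_p2.png')
E
```

```text
[(15, np.float64(16.0), np.float64(-0.9), np.float64(1.3), np.float64(-0.5)), (14, np.float64(14.1), np.float64(-0.8), np.float64(1.5), np.float64(0.6)), (13, np.float64(12.8), np.float64(-1.1), np.float64(0.5), np.float64(0.2)), (12, np.float64(11.9), np.float64(-0.6), np.float64(0.6), np.float64(-0.2)), (11, np.float64(10.9), np.float64(-1.0), np.float64(0.8), np.float64(0.5)), (10, np.float64(10.4), np.float64(-0.8), np.float64(0.9), np.float64(3.5)), (9, np.float64(10.1), np.float64(-4.5), np.float64(0.8), np.float64(9.1)), (8, np.float64(9.5), np.float64(-3.7), np.float64(0.2), np.float64(9.7)), (7, np.float64(8.4), np.float64(-2.6), np.float64(-0.9), np.float64(8.6)), (6, np.float64(7.1), np.float64(-1.2), np.float64(1.2), np.float64(6.7)), (5, np.float64(5.4), np.float64(0.4), np.float64(1.7), np.float64(3.0)), (4, np.float64(3.7), np.float64(1.1), np.float64(2.9), np.float64(1.3)), (3, np.float64(2.4), np.float64(1.6), np.float64(2.4), np.float64(-1.5)), (2, np.float64(1.4), np.float64(-0.7), np.float64(0.7), np.float64(-1.4)), (1, np.float64(0.6), np.float64(0.1), np.float64(0.6), np.float64(-2.3)), (0, np.float64(-0.1), np.float64(-2.0), np.float64(0.3), np.float64(0.0)), (-1, np.float64(-0.2), np.float64(-4.0), np.float64(0.1), np.float64(7.6)), (-2, np.float64(-0.4), np.float64(-7.4), np.float64(-0.9), np.float64(12.6)), (-3, np.float64(-0.5), np.float64(-9.9), np.float64(-0.7), np.float64(18.1)), (-4, np.float64(-0.6), np.float64(-11.3), np.float64(-1.5), np.float64(24.5))]
t 13.7917 0.010582450952990118
```

View pics/w_p2.png

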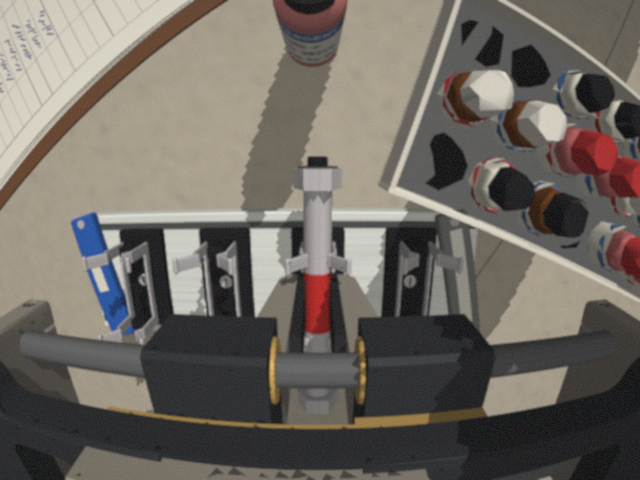

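Clean snap: about 9.7 N going in, then a firm stop at seat height. I test a low-grip slide-off here, because this clip has no seated neighbours yet and clips 1 and 3 will need it.

```bash
cat >> h.py <<'E'
def slide_off():
    p=np.array(env.sense()['ee_pos']);p[2]=GZ
    env.movel(p,rate=.05);effector.grasp(3);env.pause(.15);f0=env.sense();print('w',f0['gripper_width'],f0['grasp_force'])
    for k in(3,6,9,12,16):
        env.movel(np.array([p[0],p[1],GZ+k*.001]),rate=.05);s=env.sense();print(k,s['ee_pos'][2]-GZ,s['gripper_width'],s['wrist_force']-f0['wrist_force'])
def top_press(c):
    """shut fingers press the barrel's top: where does it resist?"""
    env.movel(np.array([*c,.056]),rate=.05);f0=env.sense()['wrist_force']
    for k in range(54,46,-1):
        env.movel(np.array([*c,k*.001]),rate=.05);s=env.sense();f=s['wrist_force'][2]-f0[2]
        if f>20:break
    print('top',k,s['ee_pos'],f,s['t']);env.movel(np.array([*c,.09]),rate=.15)
E
python3 - <<'E'
from h import *
slide_off()
top_press(seat(2));env.movel(np.array([*seat(2),.2]),rate=.3)
im,P=wrist('w_c2.png');q=P.reshape(-1,3);q=q[~np.isnan(q[:,0])];X=(q[:,:2]-seat(2))@XD;Y=(q[:,:2]-seat(2))@YD
for x in(-60,-45,-35,30,40,45,60):
    k=(abs(X*1000-x)<4)&(abs(Y)<.008)&(q[:,2]<.08)&(q[:,2]>.035)
    if k.sum():print(x,k.sum(),q[k,2].max(),1000*Y[k].mean())
k=(abs(Y)<.009)&(q[:,2]<.08)&(q[:,2]>.035);print('ends',X[k].min(),X[k].max(),env.sense()['t'])
E
```

```text
w 0.012433494649495102 2.9999426007270813
3 0.0027428962376696633 0.012988717805750257 [-0.2175 -0.704  -1.8878]
6 0.00594721784133153 0.012335175634002275 [-0.9785 -0.7711 -1.8023]
9 0.009530964806920207 0.011412483559879729 [-1.5794 -0.3044  0.089 ]
12 0.013464227185185938 0.000668801184305313 [-0.5541 -1.5767  6.8744]
16 0.016387602905887012 0.0009042491369712054 [ 1.1777 -2.2179  1.2486]
top 49 [0.6494 0.0712 0.052 ] 20.177122429647184 17.4583
-60 164 0.059000164699997054 -0.2869692200908091
-45 127 0.0547029942138626 -0.5395516782179536
-35 133 0.0548061701651974 -0.498653857847448
30 121 0.054414300894964296 -0.5799134280292298
40 62 0.054317452663352334 -0.5403541651919999
45 1 0.047462224460195296 5.38385681991556
ends -0.1429391047649669 0.04111657021674241 18.45
```

View pics/w_c2.png

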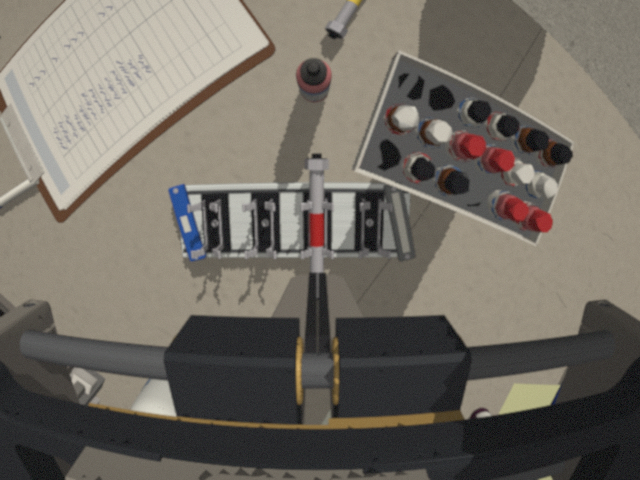

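Red is level and home: the top resists at 0.052 m and the barrel height is equal on both sides. The picture shows it in the second clip from the grey end, band at (317,228), with the dropper untouched at (314,75). Next is yellow.

```bash
sed -i 's/env.reach(np.array(\[\*c,.06\]),R);/env.reach(np.array([*c,.14]),R);/' h.py; cat >> h.py <<'E'
def look(xy,name):
    R=np.array(env.sense()['tcp_rot']);yaw=np.arctan2(R[1,0],R[0,0])
    effector.release();env.reach(np.array([*xy,.16]),Rdown(yaw))
    r=column(xy,name);print(r,env.sense()['t']);return r
def full(xy,i,L,name,dx=0):
    c,yaw,ext=look(xy,name)
    assert abs(ext[0]-L+.008)<.012 and ext[1]<.028 and np.hypot(*(c-xy))<.02,'check'
    pick(c,yaw);s=env.sense();assert s['gripper_width']>.009
    place(i,dx);slide_off();top_press(seat(i));env.movel(np.array([*seat(i),.2]),rate=.3);print('end',env.sense()['t'])
E
python3 - <<'E'
from h import *
full([.432,-.022],3,.114,'w_y.png')
wrist('w_c3.png')
E
```

```text
(array([ 0.4325, -0.0225]), np.float64(0.0797964559467425), (np.float64(0.1070692497993121), np.float64(0.019217276904087685), np.float64(0.022781616073525662))) 20.825
grip 0.01138855567378245 59.998759031295776 [ 0.4325 -0.0224  0.003 ] 24.175
[(15, np.float64(16.1), np.float64(-0.6), np.float64(0.9), np.float64(0.8)), (14, np.float64(14.1), np.float64(0.0), np.float64(0.1), np.float64(0.7)), (13, np.float64(12.9), np.float64(-0.7), np.float64(1.0), np.float64(0.9)), (12, np.float64(11.9), np.float64(-0.5), np.float64(0.4), np.float64(1.2)), (11, np.float64(10.9), np.float64(-0.5), np.float64(1.0), np.float64(0.7)), (10, np.float64(10.5), np.float64(-2.0), np.float64(1.2), np.float64(4.7)), (9, np.float64(10.2), np.float64(-4.7), np.float64(0.7), np.float64(9.6)), (8, np.float64(9.4), np.float64(-2.7), np.float64(1.2), np.float64(9.4)), (7, np.float64(8.4), np.float64(-1.1), np.float64(0.1), np.float64(8.2)), (6, np.float64(7.2), np.float64(-1.4), np.float64(1.5), np.float64(7.6)), (5, np.float64(5.5), np.float64(0.7), np.float64(1.2), np.float64(4.2)), (4, np.float64(3.7), np.floa
[... 443 characters left out ...]
p.float64(-6.5), np.float64(0.2), np.float64(12.5)), (-3, np.float64(-0.4), np.float64(-7.9), np.float64(1.0), np.float64(16.7)), (-4, np.float64(-0.5), np.float64(-10.0), np.float64(0.2), np.float64(22.9))]
t 31.8417 0.011018270194571383
w 0.012415341738373204 2.999231703579426
3 0.002633008355454526 0.012694499312650735 [ 0.1372 -0.6803 -3.2002]
6 0.005909109545984566 0.012515801731728402 [-0.2268 -0.4275 -3.6389]
9 0.009519711091913692 0.011054615316468577 [ 0.5147  0.2788 -2.0528]
12 0.01348853782832743 0.0007556841209981336 [-0.2665 -0.3205  4.0617]
16 0.016407471642544268 0.000680420473784944 [ 1.4978 -0.2647 -0.9993]
top 48 [0.6773 0.0292 0.0519] 22.633778795740533 35.7083
end 36.6583
```

View pics/w_c3.png

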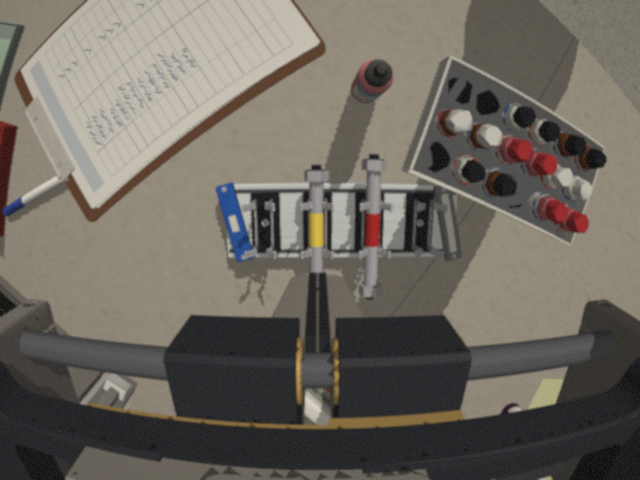

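Yellow sits in clip 3 with its band at (317,230), red at (372,230) and the dropper upright at (374,80). Green goes to clip 4 next, then black to clip 1.

```bash
python3 - <<'E'
from h import *
full([.398,-.201],4,.094,'w_g.png')
full([.499,-.398],1,.156,'w_b.png')
im,_=wrist('w_c1.png')
E
```

```text
(array([ 0.3963, -0.2002]), np.float64(0.014585761389212045), (np.float64(0.09021294415960973), np.float64(0.019894468160546908), np.float64(0.022556746161012414))) 39.5
grip 0.011140309158146521 59.99992847442627 [ 0.3963 -0.2001  0.003 ] 42.8917
[(15, np.float64(16.1), np.float64(0.1), np.float64(0.9), np.float64(0.2)), (14, np.float64(14.1), np.float64(0.3), np.float64(-0.7), np.float64(0.8)), (13, np.float64(12.8), np.float64(-0.8), np.float64(0.8), np.float64(0.3)), (12, np.float64(11.9), np.float64(0.3), np.float64(0.3), np.float64(0.1)), (11, np.float64(10.9), np.float64(0.2), np.float64(0.4), np.float64(1.1)), (10, np.float64(10.5), np.float64(-0.9), np.float64(0.6), np.float64(4.9)), (9, np.float64(10.3), np.float64(-3.7), np.float64(0.2), np.float64(9.3)), (8, np.float64(9.7), np.float64(-2.8), np.float64(0.3), np.float64(10.3)), (7, np.float64(8.6), np.float64(-1.8), np.float64(0.5), np.float64(8.5)), (6, np.float64(7.3), np.float64(0.1), np.float64(0.7), np.float64(8.1)), (5, np.float64(5.6), np.float64(0.9), np.float64(-0.4), np.float64(4.0)), (4, np.float64(3.6), np.flo
[... 2707 characters left out ...]
, np.float64(-6.4), np.float64(-2.2), np.float64(12.4)), (-3, np.float64(-0.5), np.float64(-8.1), np.float64(-2.0), np.float64(17.8)), (-4, np.float64(-0.6), np.float64(-9.9), np.float64(-2.8), np.float64(23.8))]
t 70.6083 0.011015427307858195
w 0.012133010662287691 2.999691255390644
3 0.0027453705724276092 0.01226586758798102 [-0.0909  0.9678 -2.3012]
6 0.005981549561861539 0.01256984891114043 [-1.6495 -0.2238 -2.2468]
9 0.0095316563940065 0.011391995854411256 [-0.8259 -0.2992 -1.1798]
12 0.013421599794413389 0.000512526810043565 [-0.7651 -0.0773  5.9023]
16 0.01637479611484665 0.0006093854867420544 [-0.8987  0.2976 -0.433 ]
top 48 [0.6218 0.1128 0.0518] 24.844948355812647 74.475
end 75.425
```

View pics/w_c1.png

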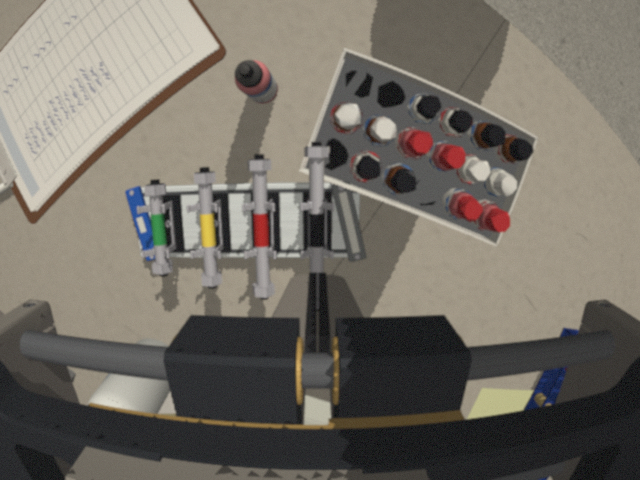

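All four are seated in order: green (158,230), yellow (208,230), red (261,230) and black (317,228). The dropper is upright at (255,80), and every top resists at 0.052 m. I'm handing the job in.

```bash
python3 -c "
from h import *
print(workorder.finish_job(), env.sense()['t'])"
```

```text
the job is handed in; nothing more can be done
the job is handed in; nothing more can be done
```

I handed the job in with about 75 s of the 96 s used: green is in clip 4 beside the blue block, then yellow, red and black out to the grey end, each snapped home onto its stop, and the dropper bottle is still standing where it was.

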